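Tip the offcuts tray into the scrap bin

TASK

Lift the offcuts tray with the yellow handle by that handle, carry it level with both metal offcuts on it to the red scrap bin, and tip it nose down so that both offcuts slide off into the bin. Then set the empty tray back down upright on the bench, anywhere free, and let go of it.

Things in the scene. Friction and masses are not known exactly. Their poses are not given: they have to be found in the camera images.
- tray_grip (a point): Centre of the yellow bar (112 along y, 14 thick in x, 26 high) bridging a loose aluminium tray, 0.35 kg, 87 mm above its underside. Pan below: 150 (x) by 112 (y), floor 4 thick, centred under the bar; 5 mm walls 24 high at sides and back. x points to the nose: open, no wall, 75 mm ahead of this point, at first roughly towards the robot. z up. Not the like tray of bolts with a green bar.
- scrap_bin: Open red plastic bin, fixed to the bench, 176 (x) by 150 (y) mm outside, 80 high, walls 5 thick, inner floor 13 above the bench. Origin: centre of its underside, on the bench; z up. The blue bin of the same shape is not wanted.
- hexcut_c (a point): Centre of a loose brass bar stub, 30 mm across, 24 high, 0.1 kg, standing on end in the back half of the yellow-barred tray. It is smooth and slides once the tray is tipped past about 20 degrees. z is the axis of the stub.
- angle_c (a point): Loose dark steel angle offcut, 0.07 kg: a foot 32 by 34 mm, 6 thick, and a leg up to 32 high, lying foot down in the back half of the yellow-barred tray; the point is over the foot's middle, 12 above its underside; z up. It slides once the tray is tipped past about 20 degrees.
Not all that is in view belongs to the job. What is shaped like the part that bears tray_grip but turquoise is not meant. What is shaped like the part that bears angle_c but pink is not meant.

How it is judged:
By the outcome, as a careful person would: the job done as asked, in the order asked, and still so for the second after the job is handed in, with the robot touching nothing.
It also fails if it takes over 67 s, if anything falls off the work surface, if the arm or the gripper's body presses on something with over 40 N, if the wrist force passes 120 N, or if a joint passes its speed limit or range.

ROBOT

A 6-joint arm with a two-finger parallel gripper is mounted at the origin on the work surface. World frame = base frame: x ahead of the robot, y to its left, z up, the work surface at z = 0. Lengths are in m, angles in rad, forces in N, time in s.
With the tool pointing down it reaches from about 0.325 to 0.775 m from the base axis. Payload 9.3 kg.
Tool frame: the origin (TCP) lies at the very end of the fingers, on their centre line; the grasp point (between the pads) lies 19 mm behind it; z points along the fingers, y is the line along which they close (so a half turn about z gives the same grasp; the last joint's range is limited). The gripper opens to 85 mm and grips with 20 to 120 N. Pads are 22 mm wide; open, the fingers measure 114 mm over their backs; the gripper's body (76 mm by 85 mm) begins 54 mm behind the grasp point. The pads swing forward as they close: fully open they stand 13 mm farther back than shut.
Start: joints at [1.18, 0.259, 0.021, 1.334, 0, 1.418], TCP at [0.13, 0.535, 0.199] pointing down, gripper open.
Joint ranges: [-3.04, 3.04], [-0.91, 1.82], [-1.04, 1.36], [-1.92, 1.95], [-1.52, 1.45], [-3.14, 3.14]. Speed limits (rad/s): [2.22, 2.22, 2.79, 3.14, 3.14, 3.14].

INTERFACE

Orientations are given as a rotation vector (axis times angle).
In Python, from rig import arm, hand, kin, telemetry, capture, camera_info, job gives the robot as it stands. The module is installed in compiled form; this text tells all that it offers. Calls block until the motion is done:
- arm.move_ptp(position, orientation): joint-space move of the TCP to a pose.
- arm.movel(position, vel=0.15, ori=None): straight line of the TCP; ori=None keeps the orientation; vel is the mean speed in m/s.
- arm.move_j(angles): joint-space move.
- hand.release() and hand.gripper_close(grasp_force=None): open the fingers fully, or close them until they stop; grasp_force is the grip in N (None keeps the last).
- arm.pause(seconds).
- kin.inverse_kinematics(position, orientation): joint angles nearest the present ones, or None.
- telemetry.get_state(): the state.
- capture(name): name is "scene" or "top"; returns the picture (480x640x3 uint8, red, green, blue); there is no depth.
- camera_info(name): a dict with "fx", "fy", "cx", "cy" (pixels), "k1" (the pictures are not rectified: a ray, as slopes to the right and down, at radius r is drawn at 1 + k1 r^2 times it, then the intrinsics apply), "pose" (4x4, takes a point from camera to world coordinates). Camera axes: x right, y up, looking along -z (the intrinsics and any distortion apply to the point x, -y, -z); pixel columns grow to the right and rows downward; lengths in m; the calibration is good to about 2 mm. A picture is of the moment at which its call begins. camera_info takes no time and is no camera call.
A pose or a line that the arm cannot do raises arm.MotionError and nothing moves.
- job.job_done(): hands the job in; it is judged then, once.
The state is a dict: "time_s": time; "joint_pos": joint angles; "joint_vel": joint speeds; "tau": joint torques, N m; "tcp_pos": TCP position; "tool_rot": TCP orientation; "force": force on the tool from outside, world axes, zero at the start; "ft_torque": the same for the moment, N m; "width": opening from 0.0 (shut) to 1.0 (fully open); "grip_force": force on a finger pad.
Only numpy, scipy, OpenCV 4.12 (cv2) and the standard library are available. Lean on these libraries where they do the work, as an engineer would, in place of code of your own. Each camera call takes 0.05 s, during which the arm holds its last target. There are 200 camera calls.

## Working session

There is one attempt and no reset: what is moved stays moved. The work goes in short steps, each a Python script; the robot and the scene stay as the last script left them, time stands still between calls to the robot, and variables do not carry over. Pictures are saved under pics/ and viewed, at most 10 in all, crops included, and the job is handed in when it is done.

```bash
mkdir -p pics; python3 - <<'E'
from rig import *
import cv2
for n in("scene","top"):
    cv2.imwrite(f"pics/{n}0.png",capture(n)[:,:,::-1]); c=camera_info(n); print(n,c)
s=telemetry.get_state();print(s)
E
```

```text
scene {'fx': 549.712893397755, 'fy': 549.712893397755, 'cx': 313.29787028212644, 'cy': 231.95016295419325, 'k1': -0.04147704531303906, 'pose': array([[-0.83485285, -0.35138397,  0.42373344,  1.07314262],
       [ 0.55026922, -0.55366749,  0.62502488,  0.98302462],
       [ 0.01498371,  0.75497127,  0.65558667,  0.97039229],
       [ 0.        ,  0.        ,  0.        ,  1.        ]])}
top {'fx': 483.70754195876395, 'fy': 483.70754195876395, 'cx': 309.2368719267838, 'cy': 235.38454188421733, 'k1': -0.08019463824155977, 'pose': array([[-1.96999880e-03,  9.93441731e-01, -1.14322555e-01,
         3.23443122e-01],
       [-9.99958511e-01, -9.40261030e-04,  9.06052636e-03,
         1.07544191e-01],
       [ 8.89361195e-03,  1.14335661e-01,  9.93402366e-01,
         1.47652047e+00],
       [ 0.00000000e+00,  0.00000000e+00,  0.00000000e+00,
         1.00000000e+00]])}
{'time_s': 0.1, 'joint_pos': array([ 1.18043491e+00,  2.59141547e-01,  2.08275639e-02,  1.33369934e+00,
       -4.47506492e-05,  1.41816855e+00]), 'joint_vel': array([ 0.00116599, -0.00250788,  0.00193435,  0.00010515, -0.00026977,
        0.00078119]), 'tau': array([ 5.62053538e-03, -5.56693661e+01,  3.45068765e+01,  1.16957977e-02,
       -1.51645081e-04,  1.67678991e-05]), 'tcp_pos': array([0.12944513, 0.53424557, 0.1985196 ]), 'tool_rot': array([-3.72518651e-01, -3.11914269e+00,  1.86031927e-03]), 'force': array([ 0.01886048,  0.15970397, -0.72325099]), 'ft_torque': array([-0.02424432,  0.02675926,  0.01778484]), 'grip_force': 0.0, 'width': 1.0044955801037527}
```

View pics/top0.png

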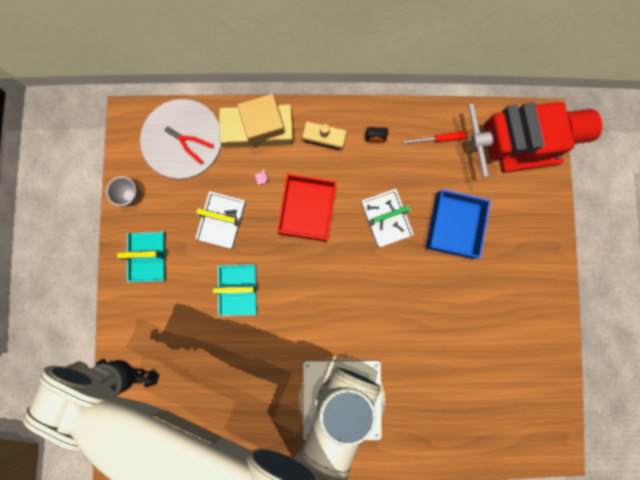

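View pics/scene0.png

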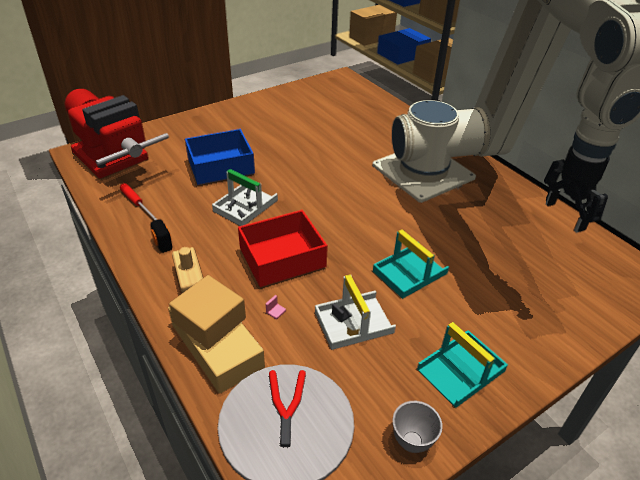

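The top view shows the aluminium tray with the yellow bar at about (220,218), bar from (197,212) to (236,220), and the red bin at (307,207). The scene view shows the offcuts on the tray near (345,315), the red bin at (283,245), and the turquoise decoys nearer the robot.

```bash
cat > h.py <<'E'
from rig import *
import cv2, numpy as np
from scipy.spatial.transform import Rotation as R
def plane(n,px,z):
    c=camera_info(n); K=np.array([[c['fx'],0,c['cx']],[0,c['fy'],c['cy']],[0,0,1]])
    u=cv2.undistortPoints(np.float64(px).reshape(-1,1,2),K,np.array([c['k1'],0,0,0.]))[:,0]
    P=c['pose']; d=np.c_[u[:,0],-u[:,1],-np.ones(len(u))]@P[:3,:3].T
    return P[:3,3]+d*((z-P[2,3])/d[:,2])[:,None]
def blobs(img,lo,hi,amin=60):
    m=cv2.inRange(cv2.cvtColor(img,cv2.COLOR_RGB2HSV),lo,hi)
    return [c[:,0] for c in cv2.findContours(m,0,cv2.CHAIN_APPROX_NONE)[0] if cv2.contourArea(c)>amin]
def rect(n,c,z):
    p=plane(n,c,z)[:,:2]; r=cv2.minAreaRect((p*1000).astype(np.float32)); return np.round(r[0],1),np.round(r[1],1),round(r[2],1)
YEL=((25,150,120),(35,255,255)); RED=((0,200,90),(5,255,255))
def ori(a,th=0):
    "tool with nose heading a, tilted nose-down by th; tool y along the heading"
    x=np.array([np.cos(a),np.sin(a),0]); y=np.array([-np.sin(a),np.cos(a),0])
    B=R.from_matrix(np.c_[-y,-x,[0,0,-1]]) if FLIP else R.from_matrix(np.c_[y,x,[0,0,-1]])
    return R.from_rotvec(th*y)*B
FLIP=False
E
python3 - <<'E'
from h import *
for n in("top","scene"):
    im=capture(n)
    for nm,k,z in(("yel",YEL,.1),("red",RED,.08)):
        for c in blobs(im,*k): print(n,nm,c.mean(0).round(),*rect(n,c,z))
im=capture("top"); a=im[170:260,180:350]; b=capture("scene")[260:360,290:420]
cv2.imwrite("pics/c.png",np.vstack([cv2.resize(a[:,:,::-1],(550,290)),cv2.resize(b[:,:,::-1],(550,300)) ]))
E
```

```text
top yel [233. 289.] [326.4 311.3] [ 16.9 113.7] 0.1
top yel [136. 254.] [427.6 593. ] [ 16.6 111.4] 4.6
top yel [216. 215.] [539.8 365.2] [112.4  15.6] 76.3
top red [306. 207.] [568.3 102.3] [149.1 179.5] 81.1
top red [193. 145.] [755.7 443.2] [97.2 60.8] 57.2
top red [450. 136.] [ 784.6 -332. ] [23.2 93.5] 7.9
top red [539. 140.] [ 796.1 -635.1] [192.3 369.7] 9.0
scene yel [471. 341.] [427.6 595.6] [ 12.8 111.3] 2.4
scene yel [357. 293.] [540.8 368.3] [111.1  12.3] 74.1
scene yel [416. 243.] [327.2 315.9] [ 12.9 111. ] 1.3
scene red [286. 392.] [790.8 486.8] [101.8  66.8] 57.3
scene red [282. 247.] [584.8 133.1] [214.9 194.1] 80.7
scene red [130. 193.] [ 825.4 -264.5] [ 24.8 104.4] 7.3
scene red [120. 125.] [ 730.1 -629.3] [133.4  54.9] 8.1
scene red [ 86. 104.] [ 804.3 -827.2] [244.7 165.9] 46.7
```

View pics/c.png

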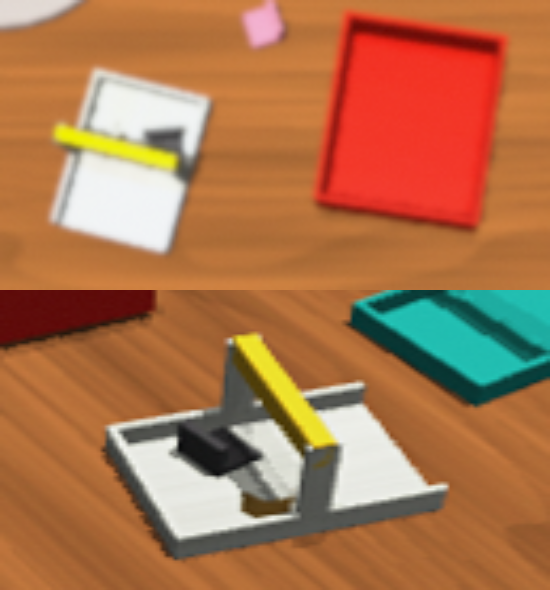

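The crop confirms the nose (open side) faces the robot and both offcuts sit behind the bar (dark angle at about (165,135), brass stub below it in the lower view). Next I check that the whole plan is reachable.

```bash
cat >> h.py <<'E'
A0,AB=np.radians(165.5),np.radians(171.1)
G=np.array([.540,.366,.087]); BIN=np.array([.5683,.1023,0])
def tcp(bar,a,th=0):
    o=ori(a,th); return np.array(bar)+o.apply([0,0,.019]), o.as_rotvec()
def pour(th,zn=.092,back=.03):
    "bar centre for nose edge held 'back' behind the bin centre at height zn"
    h=np.array([np.cos(AB),np.sin(AB),0])
    return BIN-h*back+[0,0,zn] - h*(.075*np.cos(th)-.087*np.sin(th)) + np.array([0,0,.075*np.sin(th)+.087*np.cos(th)])
E
python3 - <<'E'
import h; from h import *
for f in(0,1):
    h.FLIP=f; print("flip",f)
    for p,a,t in [(G+[0,0,.15],A0,0),(G,A0,0),(pour(0)+[0,0,.06],AB,0)]+[(pour(np.radians(d)),AB,np.radians(d)) for d in(0,20,40,60)]:
        q=kin.inverse_kinematics(*tcp(p,a,t)); print(p.round(3), None if q is None else np.round(q,2))
E
```

```text
flip 0
[0.54  0.366 0.237] [ 0.47  0.44  0.34  1.47  0.   -0.85]
[0.54  0.366 0.087] [ 0.47  0.49  0.04  1.12  0.   -0.85]
[0.672 0.086 0.239] [ 0.    0.49  0.42  1.51  0.   -1.41]
[0.672 0.086 0.179] [ 0.    0.49  0.28  1.36  0.   -1.41]
[0.638 0.091 0.199] [ 0.04  0.21 -0.16  0.86 -0.07 -1.38]
[0.599 0.097 0.207] [ 0.11 -0.   -0.57  0.32 -0.17 -1.37]
[0.561 0.104 0.2  ] [ 0.2  -0.05 -0.99 -0.39 -0.3  -1.39]
flip 1
[0.54  0.366 0.237] [ 0.47  0.44  0.34  1.47 -0.    2.29]
[0.54  0.366 0.087] [ 0.47  0.49  0.04  1.12 -0.    2.29]
[0.672 0.086 0.239] [0.   0.49 0.42 1.51 0.   1.73]
[0.672 0.086 0.179] [0.   0.49 0.28 1.36 0.   1.73]
[0.638 0.091 0.199] [ 0.04  0.21 -0.16  0.86 -0.07  1.76]
[0.599 0.097 0.207] [ 0.11 -0.   -0.57  0.32 -0.17  1.77]
[0.561 0.104 0.2  ] [ 0.2  -0.05 -0.99 -0.39 -0.3   1.75]
```

```bash
sed -i 's/^FLIP=False/FLIP=True/' h.py; python3 - <<'E'
from h import *
arm.move_ptp(*tcp(G+[0,0,.16],A0)); p,_=tcp(G,A0)
arm.movel(p,vel=.1); hand.gripper_close(grasp_force=90); arm.pause(.2)
s=telemetry.get_state(); print(s['time_s'],s['width'],s['grip_force'],s['force'])
arm.movel(p+[0,0,.175],vel=.1); arm.pause(.3)
s=telemetry.get_state(); print(s['time_s'],s['width'],s['grip_force'],s['force'],s['ft_torque'],s['tcp_pos']-p)
a=capture("top")[150:270,160:330]; b=capture("scene")[150:350,260:460]
cv2.imwrite("pics/lift.png",np.hstack([cv2.resize(x[:,:,::-1],(400,400)) for x in(a,b)]))
E
```

```text
4.65 0.00323306243593913 0.0923546589910984 [-0.60339891  0.38012576  0.4458631 ]
6.85 0.002020122171602929 0.0 [0.81375675 0.25459714 0.10612343] [ 0.03307977 -0.01470943 -0.00901315] [-5.19363190e-05 -1.30739211e-05  1.74874102e-01]
```

View pics/lift.png

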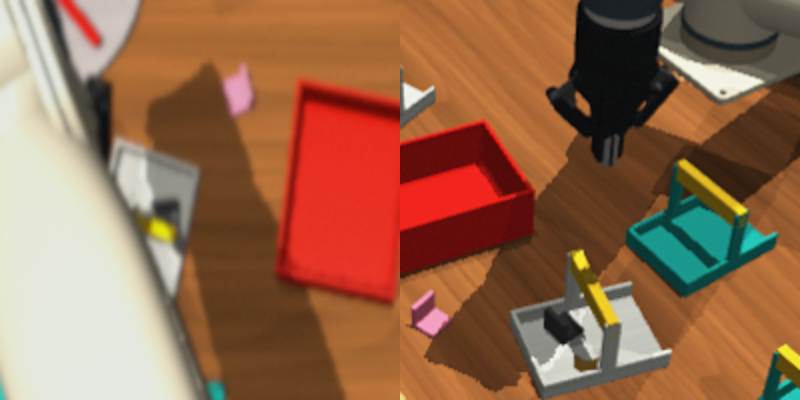

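The grasp missed: the fingers are shut and the tray still stands on the bench at about (590,340) in the right crop, with both offcuts on it. I'll compare the tool's projected position with where it appears in the picture, and re-measure the bar.

```bash
python3 - <<'E'
from h import *
def proj(n,X):
    c=camera_info(n);P=c['pose'];v=P[:3,:3].T@(np.array(X)-P[:3,3]); K=np.array([[c['fx'],0,c['cx']],[0,c['fy'],c['cy']],[0,0,1]])
    return cv2.projectPoints(np.array([[v[0],-v[1],-v[2]]]),np.zeros(3),np.zeros(3),K,np.array([c['k1'],0,0,0]))[0].ravel().round(1)
s=telemetry.get_state(); t=s['tcp_pos']; print(t,R.from_rotvec(s['tool_rot']).as_matrix().round(2)); print(proj("scene",t),proj("scene",[t[0],t[1],.1]),proj("scene",G))
im=capture("scene"); 
for c in blobs(im,*YEL): print(c.mean(0).round(),*rect("scene",c,.1))
cv2.imwrite("pics/s2.png",cv2.resize(im[120:340,240:480,::-1],(720,600)))
E
```

```text
[0.53998135 0.36598583 0.24293696] [[ 0.25  0.97 -0.  ]
 [ 0.97 -0.25 -0.  ]
 [-0.   -0.   -1.  ]]
[361.1 242.2] [356.3 291.5] [355.9 295.6]
[471. 341.] [427.8 595.6] [ 13.  111.3] 2.6
```

View pics/s2.png

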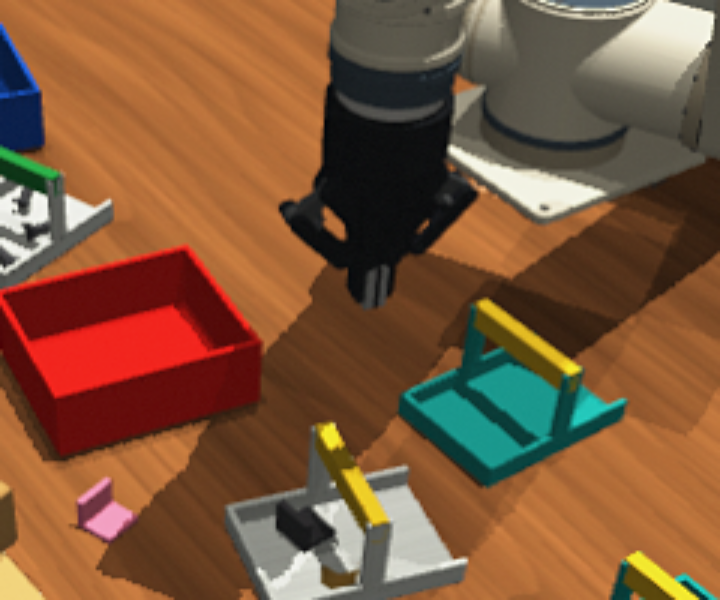

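```bash
python3 - <<'E'
from h import *
def proj(n,X):
    c=camera_info(n);P=c['pose'];v=P[:3,:3].T@(np.array(X)-P[:3,3]); K=np.array([[c['fx'],0,c['cx']],[0,c['fy'],c['cy']],[0,0,1]])
    return cv2.projectPoints(np.array([[v[0],-v[1],-v[2]]]),np.zeros(3),np.zeros(3),K,np.array([c['k1'],0,0,0]))[0].ravel().round(1)
t=np.array([0.12944513, 0.53424557, 0.1985196]); Rm=R.from_rotvec([-3.72518651e-01, -3.11914269e+00,  1.86031927e-03])
o=[]
for n,(x,y) in dict(scene=(520,130),top=(70,330)).items():
    im=cv2.imread(f"pics/{n}0.png")[y:y+120,x:x+120]; im=cv2.resize(im,(400,400))
    for s,col in((-.0425,(0,0,255)),(.0425,(0,255,0))):
        for dz in(-.013,-.048):
            p=(proj(n,t+Rm.apply([0,s,dz]))-[x,y])*400/120; cv2.circle(im,tuple(int(v) for v in p),4,col,1 if dz>-.02 else -1)
    o.append(im)
cv2.imwrite("pics/chk.png",np.hstack(o))
E
```

```text
(no output)
```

View pics/chk.png

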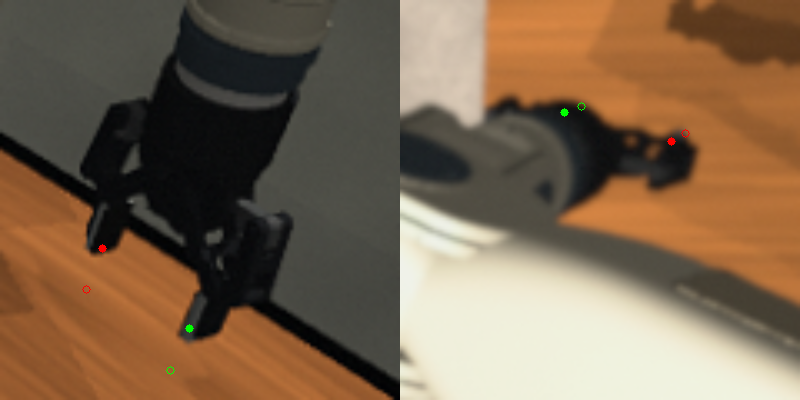

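The fingertips sit about 35 mm farther back along the tool than the reported TCP: the filled marks (tip shifted back 35 mm) land on the fingers in the left crop. That explains closing just above the bar. I'll regrasp 35 mm lower, going down in steps with a force check.

```bash
sed -i 's/\[0,0,.019\]/[0,0,.019+OFF]/; s/^FLIP=True/FLIP=True; OFF=.035/' h.py; python3 - <<'E'
from h import *
hand.release(); p,_=tcp(G,A0); arm.movel(p+[0,0,.05],vel=.15); f0=telemetry.get_state()['force']; ok=True
for dz in(.035,.02,.01,0):
    arm.movel(p+[0,0,dz],vel=.08); d=telemetry.get_state()['force']-f0
    if np.linalg.norm(d)>6: ok=False; print("contact",dz,d); break
if ok:
    hand.gripper_close(grasp_force=90); arm.pause(.2); s=telemetry.get_state(); print(s['time_s'],s['width'],s['grip_force'],s['force'])
    if s['grip_force']>20:
        arm.movel(p+[0,0,.04],vel=.06); arm.pause(.3); s=telemetry.get_state(); print(s['time_s'],s['width'],s['grip_force'],s['force'],s['ft_torque'])
cv2.imwrite("pics/l2.png",cv2.resize(capture("scene")[150:370,240:480,::-1],(720,600)))
E
```

```text
11.075 0.1501311843390333 88.92733812332153 [-1.44179871 -0.778569    5.64182735]
12.1917 0.1468950379619574 87.69882917404175 [ 0.30447991  0.20748742 -5.89680505] [ 0.00386825  0.07718375 -0.04594383]
```

View pics/l2.png

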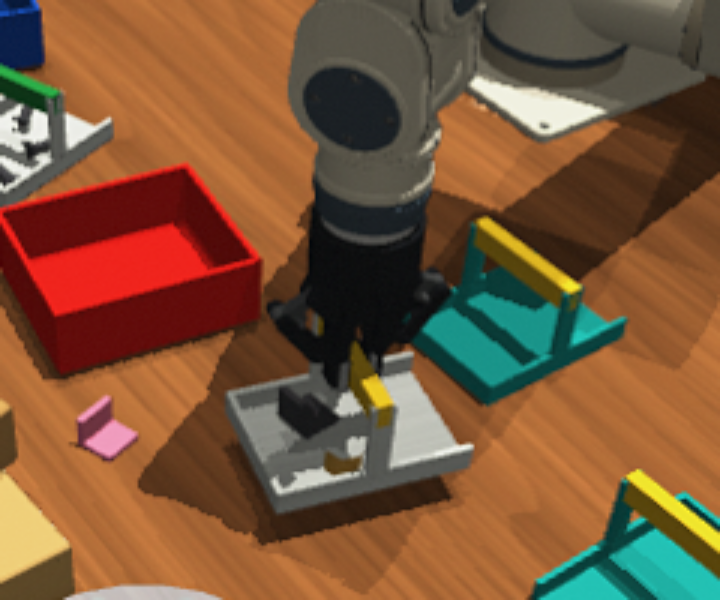

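The tray is held level about 40 mm up with both offcuts on it (angle at (308,410), stub at (342,462)). Now I carry it to the bin and tip to 15° for a check.

```bash
sed -i 's/zn=.092,back=.03/zn=.1,back=.022/' h.py; python3 - <<'E'
from h import *
for d in(0,20,40,55): print(d,np.round(kin.inverse_kinematics(*tcp(pour(np.radians(d)),AB,np.radians(d))),2))
p,_=tcp(G,A0); arm.movel(p+[0,0,.173],vel=.12)
q,o=tcp(pour(0)+[0,0,.06],AB); arm.movel(q,vel=.12,ori=o)
arm.movel(tcp(pour(0),AB)[0],vel=.08)
for d in(5,10,15): q,o=tcp(pour(np.radians(d)),AB,np.radians(d)); arm.movel(q,vel=.06,ori=o)
arm.pause(.2); s=telemetry.get_state(); print(s['time_s'],s['grip_force'],s['force'],s['tcp_pos']-q)
cv2.imwrite("pics/l3.png",cv2.resize(capture("scene")[120:340,180:420,::-1],(720,600)))
E
```

```text
0 [0.01 0.49 0.21 1.29 0.   1.73]
20 [ 0.04  0.23 -0.2   0.8  -0.07  1.76]
40 [ 0.1   0.04 -0.58  0.26 -0.16  1.77]
55 [ 0.15 -0.01 -0.87 -0.23 -0.25  1.75]
18.0917 88.15799117088318 [ 0.27770612 -0.43157582 -5.80860131] [ 0.00081065 -0.00022046 -0.00036591]
```

View pics/l3.png

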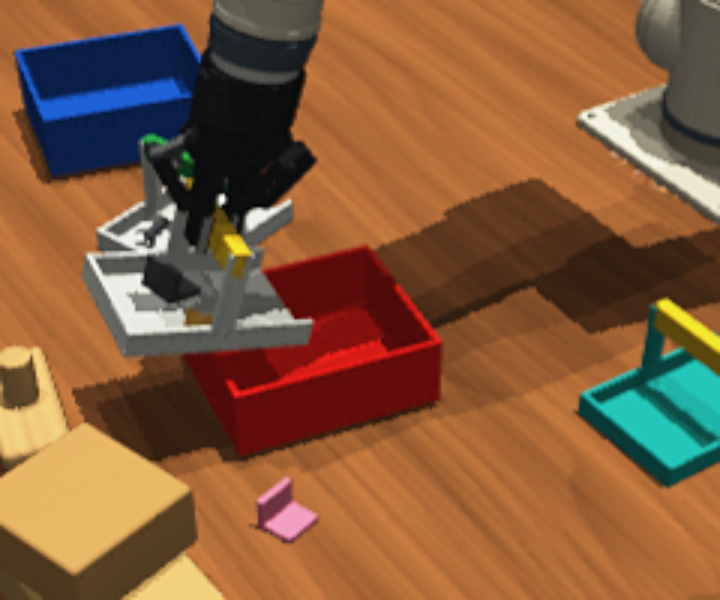

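The tray is tipped slightly, its nose (corner at (312,330)) over the middle of the red bin, with both offcuts still behind the bar. I'll carry on tipping.

```bash
python3 - <<'E'
from h import *
for d in(20,25,30,35,40,45,50,55): q,o=tcp(pour(np.radians(d)),AB,np.radians(d)); arm.movel(q,vel=.06,ori=o)
arm.pause(.8); s=telemetry.get_state(); print(s['time_s'],s['grip_force'],s['force'])
cv2.imwrite("pics/l4.png",cv2.resize(capture("scene")[120:340,180:420,::-1],(720,600)))
E
```

```text
21.1333 88.66645574569702 [ 0.24776652  0.84348425 -4.77525468]
```

View pics/l4.png

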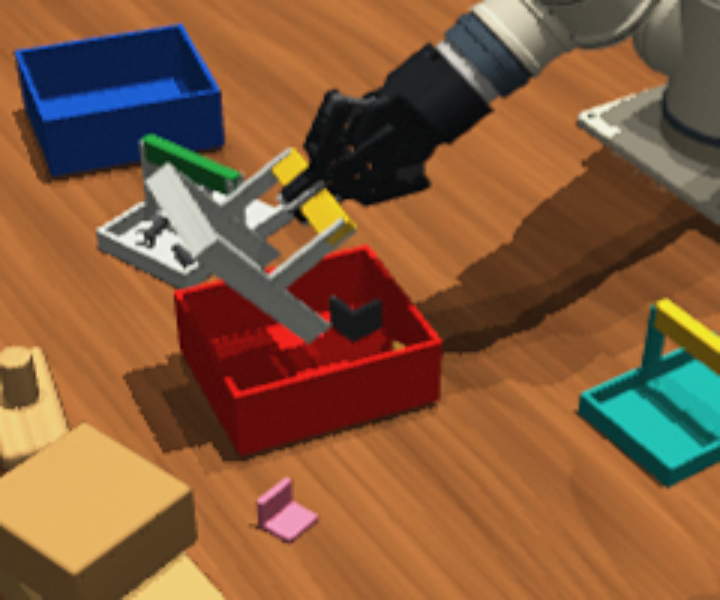

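The angle (355,315) and the brass stub (398,345) are both in the red bin, and the tray is empty. I back off, level the tray and set it down where it stood.

```bash
python3 - <<'E'
from h import *
d=np.radians(55); q,o=tcp(pour(d)+[0,0,.08],AB,d); arm.movel(q,vel=.1)
q,o=tcp(pour(0)+[0,0,.09],AB); arm.movel(q,vel=.06,ori=o)
p,o=tcp(G,A0); arm.movel(p+[0,0,.19],vel=.12,ori=o)
arm.movel(p+[0,0,.02],vel=.12); f0=telemetry.get_state()['force'][2]; print(f0)
for dz in np.arange(.015,-.006,-.002):
    arm.movel(p+[0,0,dz],vel=.03); f=telemetry.get_state()['force'][2]
    if f>f0+4: break
print(dz,f); hand.release(); arm.pause(.3); arm.movel(p+[0,0,.17],vel=.12)
j=telemetry.get_state()['joint_pos'].copy(); j[0]+=.9; arm.move_j(j)
s=telemetry.get_state(); print(s['time_s'],s['force'])
a=capture("top")[150:270,160:350]; b=capture("scene")[180:360,220:440]
cv2.imwrite("pics/end.png",np.hstack([cv2.resize(x[:,:,::-1],(400,400)) for x in(a,b)]))
for n in("top","scene"):
    for c in blobs(capture(n),*YEL): print(n,*rect(n,c,.1))
E
```

```text
-4.949019992908262
-0.0010000000000000009 4.491177750352713
34.85 [ 0.67914509 -0.12577231 -0.74296135]
top [326.4 311.3] [ 16.9 113.7] 0.1
top [425.6 592.9] [ 17.3 111.2] 0.1
top [539.  365.5] [112.5  16. ] 74.6
scene [427.8 595.6] [ 13.  111.3] 2.6
scene [541.2 368.2] [111.2  12.4] 75.3
scene [327.2 315.9] [ 12.9 111. ] 1.3
```

View pics/end.png

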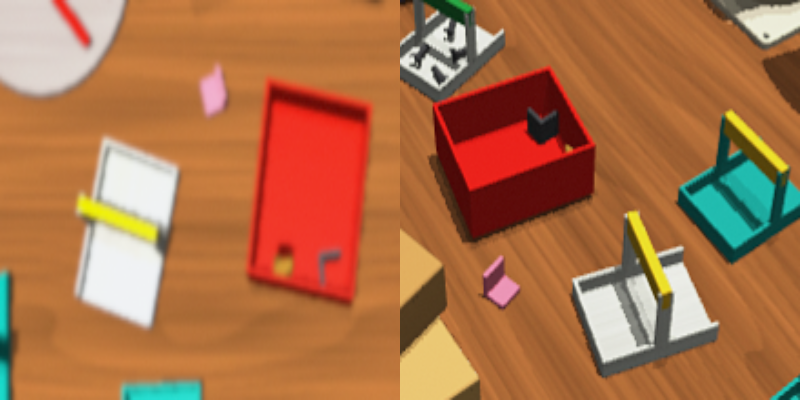

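The tray is empty and upright on the bench (left crop, (128,235)). Both offcuts are inside the red bin at (283,258) and (328,262), and the arm is clear.

```bash
python3 -c "
from rig import job; print(job.job_done())"
```

```text
the job is handed in; nothing more can be done
None
```

Job handed in at about 35 s: both offcuts are in the red bin and the empty tray stands upright and released where it started; the first grasp closed above the bar because the fingertips sit about 35 mm behind the reported TCP, and a second try 35 mm lower held.

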